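Close and lock the service hatch of the hardness tester's control unit

ROBOT

A 6-joint arm with a two-finger parallel gripper is mounted at the origin on the work surface. World frame = base frame: x ahead of the robot, y to its left, z up, the work surface at z = 0. Lengths are in m, angles in degrees, forces in N, time in s.
With the tool pointing down it reaches from about 0.275 to 0.725 m from the base axis. Payload 15.9 kg.
Tool frame: the origin (TCP) lies midway between the tips of the shut fingers; the grasp point (between the pads) lies ctrl.grasp_offset behind it (ctrl.grasp_offset is the distance from the TCP to the grasp point, in m); z points along the fingers, y is the line along which they close (so a half turn about z gives the same grasp; the last joint's range is limited). The gripper opens to 85 mm and grips with 20 to 120 N. Pads are 22 mm wide; open, the fingers measure 114 mm over their backs; the gripper's body (76 mm by 85 mm) begins 54 mm behind the grasp point. The pads swing forward as they close: fully open they stand 13 mm farther back than shut.
Start: joints at [0, 12.198, -1.971, 75.831, 0, 90], TCP at [0.5, -0, 0.231] pointing down, gripper open.
Joint ranges: [-170.91, 170.91], [-42.67, 98.43], [-65.05, 77.54], [-120.47, 116.71], [-90, 82.35], [-180, 180]. Speed limits (degrees/s): [108.29, 108.29, 136.94, 147.25, 180, 180].

INTERFACE

Orientations are given as [roll, pitch, yaw] about the fixed x, y, z axes, in that order (R = Rz(yaw) Ry(pitch) Rx(roll)).
In Python, from rig import status, read_camera, calibration, ctrl gives the robot as it stands.
- The arm moves only by the tool play_rows, never from a script. Its argument "steps" is one flat list of numbers, 5 for each row, row after row: the shift along the tool's x, y, z in m, then the turn about the tool's z in rad, then the finger opening in m, from 0 to 0.0854. In form: [tx, ty, tz, turn, jaw, tx, ty, tz, turn, jaw, ...]. A call has exactly 5 rows; each row shifts and turns the commanded pose from where the row before left it, along the tool's axes as they then stand; what a row does not reach is not made up. A row lasts 1/10 s, in which the tool goes at most 50 mm and 8.59 degrees, less where a joint would pass 70% of its speed; a pose out of reach is approached as far as the arm can. A call with a gripper value outside its range is refused whole. The fingers move at their own pace and stop on an object; "grip_force" is the grip in N (left out, the last holds). Time passes only in rows, so rows that do not move let the fingers close, or fill a call up. It gives the time, the measured TCP pose, the force, the opening and the grip force at its end, in the units of the state.
- status.observe(): the state, without advancing time (a new reading comes with each control period).
- read_camera(name): name is "scene" or "side" or "wrist"; returns the picture (480x640x3 uint8, red, green, blue); there is no depth.
- calibration(name): a dict with "mtx" (3x3 intrinsics, pixels), "T" (4x4, takes a point from camera to world coordinates). Camera axes: x right, y up, looking along -z (the intrinsics and any distortion apply to the point x, -y, -z); pixel columns grow to the right and rows downward; lengths in m; the calibration is good to about 2 mm. A picture is of the moment at which its call begins: read the wrist's pose just before it. calibration takes no time and is no camera call; for the wrist camera it gives the pose at the moment of the call.
- ctrl.hand_in(): hands the job in; it is judged then, once.
The state is a dict: "t": time; "joints": joint angles; "joint_velocities": joint speeds; "effort": joint torques, N m; "position": TCP position; "tcp_rot": TCP orientation; "wrist_force": force on the tool from outside, world axes, zero at the start; "moment": the same for the moment, N m; "opening": opening from 0.0 (shut) to 1.0 (fully open); "grasp_force": force on a finger pad.
Only numpy, scipy, OpenCV 4.12 (cv2) and the standard library are available. Lean on these libraries where they do the work, as an engineer would, in place of code of your own. Each camera call takes 0.05 s, during which the arm holds its last target. There are 200 camera calls.

TASK

The air filter in the grey control unit has just been changed and its white service hatch still stands ajar. Push the hatch shut with your fingertips, then set a fingertip in the slot of the round latch, press it down and turn it a quarter turn clockwise to its stop, so that the hatch stays locked when you take your hand away. Do not lift the hatch and do not pick up or disturb the reference block, bottle, specimen and screwdriver around it.

Things in the scene. Friction and masses are not known exactly. Their poses are not given: they have to be found in the camera images.
- unit: Control unit, a fixed grey steel box 320 x 330 x 110 mm (its x, y, z) on the bench. Origin: centre of its underside; x runs from the switch side (facing the robot) to the fan side, z up; flat top at z = 110 mm. The filter opening in the top spans x -125 to +60, y -105 to +105 mm.
- hatch_hinge (a point): Middle of the hatch's hinge line, on the unit at x = +70, y = 0, z = 112 mm; axes as the unit's, the hinge runs along y. The latch's axis crosses the shut hatch 152 mm from here towards the unit's -x (unit x = -82, y = 0 mm).
- hatch (a joint): Opening angle of the white hatch, rad: 0 = shut flat on the unit's top, larger = its robot-side edge higher. A plate 210 (hinge to free edge) x 240 x 4 mm; shut, its upper face is at z = 114 mm in the unit's frame. Counterbalanced: it stays where it is left, 1 to 2 N at the free edge moves it.
- spring_plunger (a point): Top of one of two black spring plungers (12 mm diameter), at rest, at x = -131, y = -95 (the other +95), z = 120 mm in the unit's frame. They push the hatch up over its last 10 mm of closing: unlocked and released it springs back to about 0.055 rad. Holding it shut by pressing at the latch takes about 13 N.
- hatch_edge (a point): Middle of the hatch's free edge, on its upper face; axes turn with the hatch: x from the free edge towards the hinge, y along the edge, z out of the upper face. Plain plate lies free for pushing on both sides of the latch, 55 to 115 mm from here along +y or -y.
- latch (a joint): Turn of the latch, rad: 0 = open, 1.57 = locked, stops at both; grows clockwise seen from above; light friction. A cam tongue under the hatch turns with it: at about 0.85 rad it is blocked unless the hatch is pressed to within 5 mm of shut at its free edge; then a ramp draws the hatch down, and beyond 1.15 rad it holds it shut.
- latch_slot (a point): Centre of the finger slot's floor, on the latch's axis. Round orange head, 76 mm diameter, with a straight slot across it 32 mm wide, 18 mm deep, upright walls. x runs along the slot, z up out of it. At latch = 0 x points to the unit's -y (red dot), at 1.57 to its -x, the free edge (green dot). Hatch shut: floor at z = 106, head's top at 124 mm in the unit's frame.
- latch_ring (a point): Centre of the top of the fixed steel ring round the latch, on its axis; axes as the hatch's. Inner radius 39.5, outer 47 mm, 10 mm above the plate, level with the head's top; it closes the ends of the slot.
- ref_block: Loose steel hardness reference block, a disc of 64 mm diameter, 15 mm high, on the bench beside the unit; origin: centre of its underside. To be left alone.
- wash_bottle: Loose white bottle, 56 mm diameter, 150 mm high, red cap, on the bench beside the unit; origin: centre of its underside. To be left alone.
- mount: Loose black moulded specimen, 30 mm diameter, 18 mm high, standing on the unit's top behind the hinge; origin: centre of its underside. To be left alone.
- screwdriver: Loose screwdriver, 180 mm long, yellow handle, lying on the bench beside the unit; origin near its middle, on the bench. To be left alone.

How it is judged (in metres and radians):
On the way, in this order (a step that is already met when the one before it is completed fails the run):
1. the hatch is pushed down to within 6 mm of shut before the latch is turned home (value of joint hatch below 0.03 rad and value of joint latch below 1.1 rad), for 0.05 s.
2. the latch is turned clockwise so that the hatch is drawn shut (value of joint latch above 1.35 rad and value of joint hatch below 0.015 rad), for 0.2 s.
At the end, for the whole second after the job is handed in: The latch is turned to at least 1.35 of 1.57 rad, the hatch stays within 0.015 rad (3 mm at its edge) of shut with nothing touching it, and the block, bottle, specimen and screwdriver are within 15 mm of where they stood, the bottle upright (all of step 2 and distance of each of ref_block, wash_bottle, mount, screwdriver from where it was at the start of the episode below 0.015 m and angle between wash_bottle's own z axis and vertical below 0.2 rad).
It fails at once if the hatch is lifted higher than it can have stood (value of joint hatch above 0.56 rad).
It fails at once if a bystander is shoved or carried more than 30 mm (distance of any of ref_block, wash_bottle, mount, screwdriver from where it was at the start of the episode above 0.03 m).
It fails at once if a bystander is lifted (height (world z) of any of ref_block, wash_bottle above 0.012 m or height (world z) of mount above 0.122 m or height (world z) of screwdriver above 0.025 m).
It also fails if it takes over 45 s, if anything falls off the work surface, if the arm or the gripper's body presses on something with over 40 N, if the wrist force passes 120 N, or if a joint passes its speed limit or range.

## Working session

There is one attempt and no reset: what is moved stays moved. The work goes in short steps, Python scripts to look and compute and a tool call to move; the robot and the scene stay as the last step left them, time stands still between calls to the robot, and variables do not carry over. Pictures are saved under pics/ and viewed, at most 10 in all, crops included, and the job is handed in when it is done.

Besides the shell and the picture viewer there is one more tool, called after "Emit:" as a command line: name --argument value ..., lists and objects as JSON in quotes. play_rows: Moves the arm, as the interface text tells. Its arguments: {"type":"object","properties":{"steps":{"type":"array"},"grip_force":{"type":"number"}},"required":["steps"]}

```bash
mkdir -p pics; python3 - <<'E'
from rig import status, read_camera, calibration, ctrl
import cv2
s=status.observe(); print(s, ctrl.grasp_offset)
for n in ("scene","side","wrist"):
    c=calibration(n); print(n,c["mtx"].round(1).tolist(),c["T"].round(4).tolist(),[k for k in c])
    cv2.imwrite(f"pics/{n}0.png",read_camera(n)[:,:,::-1])
E
```

```text
{'t': 0.0, 'joints': array([-6.69231932e-04,  1.22225260e+01, -2.00768450e+00,  7.58305675e+01,
       -1.12335003e-03,  9.00008208e+01]), 'joint_velocities': array([ 0.03402913,  0.00320138,  0.03759681,  0.03401438,  0.04180028,
       -0.03550581]), 'effort': array([-1.43474466e-03, -6.86183596e+01,  4.87125492e+01,  1.75234705e-02,
       -1.83502889e-04, -7.31988712e-05]), 'position': array([ 4.99671010e-01, -1.20240106e-05,  2.30839864e-01]), 'tcp_rot': array([-1.79939222e+02,  1.12422008e-03,  8.99985112e+01]), 'wrist_force': array([-0.32956786, -0.01562928,  0.53068154]), 'moment': array([-0.01759861,  0.03007552,  0.01934348]), 'grasp_force': 0.0, 'opening': 1.0013355375774733} 0.0187
scene [[554.0, 0.0, 323.9], [0.0, 554.0, 239.5], [0.0, 0.0, 1.0]] [[0.8646, -0.3798, 0.3289, 1.049], [0.5021, 0.6755, -0.54, -0.6363], [-0.0171, 0.632, 0.7748, 1.0604], [0.0, 0.0, 0.0, 1.0]] ['mtx', 'T']
side [[557.6, 0.0, 313.3], [0.0, 557.6, 233.2], [0.0, 0.0, 1.0]] [[-0.8832, 0.2364, -0.4051, 0.2113], [-0.4686, -0.4816, 0.7406, 0.7784], [-0.02, 0.8439, 0.5361, 0.6491], [0.0, 0.0, 0.0, 1.0]] ['mtx', 'T']
wrist [[393.7, 0.0, 315.7], [0.0, 393.7, 244.9], [0.0, 0.0, 1.0]] [[1.0, -0.0003, 0.0013, 0.5002], [-0.0002, 0.9483, 0.3173, 0.0815], [-0.0013, -0.3173, 0.9483, 0.3744], [0.0, 0.0, 0.0, 1.0]] ['mtx', 'T']
```

View pics/scene0.png

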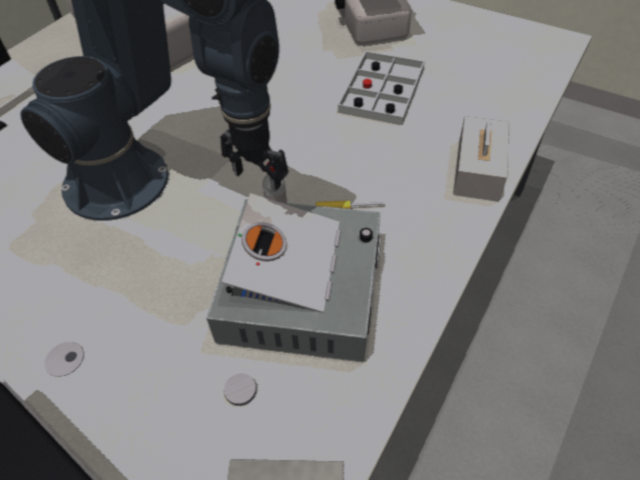

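View pics/side0.png

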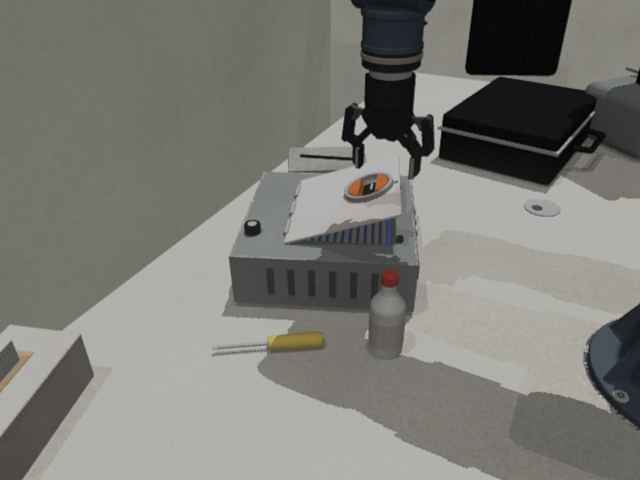

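View pics/wrist0.png

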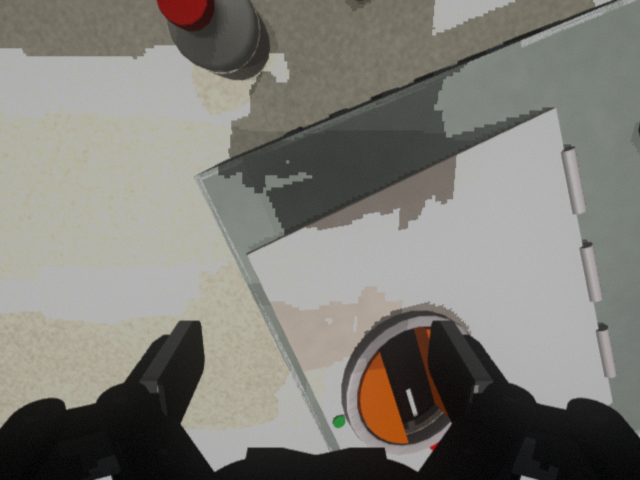

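The views show the unit yawed about 25°, with its -x,+y corner at wrist (200,178). The latch head is at scene (265,241), side (369,186) and wrist (405,385). The bottle is at side (387,320) and the specimen at scene (366,235). Next I triangulate these.

```bash
cat > h.py <<'E'
import numpy as np, cv2
from rig import status, read_camera, calibration, ctrl
def ray(c,uv):
    K,T=c["mtx"],c["T"]; u,v=uv
    d=np.array([(u-K[0,2])/K[0,0],-(v-K[1,2])/K[1,1],-1.]); return T[:3,3],T[:3,:3]@(d/np.linalg.norm(d))
def plane(c,uv,z):
    o,d=ray(c,uv); return o+d*(z-o[2])/d[2]
def tri(*cu):
    A=np.zeros((3,3));b=np.zeros(3);R=[ray(c,u) for c,u in cu]
    for o,d in R: P=np.eye(3)-np.outer(d,d);A+=P;b+=P@o
    x=np.linalg.solve(A,b); return x,[round(np.linalg.norm((np.eye(3)-np.outer(d,d))@(x-o))*1e3,1) for o,d in R]
def orange(im):
    h=cv2.cvtColor(im,cv2.COLOR_RGB2HSV); return cv2.inRange(h,(3,150,80),(18,255,255))
def project(c,p):
    q=np.linalg.inv(c["T"])@np.append(p,1); return c["mtx"][:2,:2]@(np.array([q[0],-q[1]])/-q[2])+c["mtx"][:2,2]
E
python3 - <<'E'
from h import *
C={n:calibration(n) for n in("scene","side","wrist")}
I={n:cv2.imread(f"pics/{n}0.png")[:,:,::-1].copy() for n in C}
for n in C:
    m=orange(I[n]); k,l,st,ce=cv2.connectedComponentsWithStats(m)
    print(n,[(st[i].tolist(),ce[i].round(1).tolist()) for i in range(1,k) if st[i,4]>25])
sc,si,w=C["scene"],C["side"],C["wrist"]
print("ring",tri((sc,(265,241)),(si,(369,186))))
print("red/green dot scene+wrist",tri((sc,(239.5,236)),(w,(339,421))))
print("cornerA w/side",tri((w,(200,178)),(si,(415,262)),(sc,(246,197))))
for p in ((213,320),(367,335),(381,210),(246,197)): print("scene",p,plane(sc,p,.11).round(4))
for p in ((232,258),(416,262)): print("side",p,plane(si,p,.11).round(4))
v=np.hstack([cv2.resize(I["scene"][180:365,200:390],None,fx=2.1,fy=3),cv2.resize(I["side"][140:325,225:425],None,fx=2,fy=3)])
print(v.shape); cv2.imwrite("pics/crop.png",v[:,:,::-1])
E
```

```text
scene [([247, 226, 14, 23, 203], [253.0, 236.1]), ([267, 232, 15, 23, 197], [274.8, 244.4])]
side [([375, 175, 13, 16, 133], [380.3, 181.5]), ([349, 179, 15, 16, 177], [356.4, 187.6])]
wrist [([414, 328, 33, 86, 526], [427.2, 359.6]), ([358, 352, 51, 92, 2606], [380.2, 403.9])]
ring (array([ 0.56194049, -0.07726403,  0.16585271]), [np.float64(2.3), np.float64(2.3)])
red/green dot scene+wrist (array([ 0.51547736, -0.09888744,  0.17747909]), [np.float64(1.2), np.float64(1.2)])
cornerA w/side (array([0.42372774, 0.04280781, 0.11520538]), [np.float64(1.8), np.float64(1.4), np.float64(1.3)])
scene (213, 320) [ 0.557  -0.2605  0.11  ]
scene (367, 335) [ 0.8383 -0.1395  0.11  ]
scene (381, 210) [0.7163 0.1668 0.11  ]
scene (246, 197) [0.4193 0.0481 0.11  ]
side (232, 258) [0.7057 0.1637 0.11  ]
side (416, 262) [0.4241 0.0373 0.11  ]
(555, 799, 3)
```

View pics/crop.png

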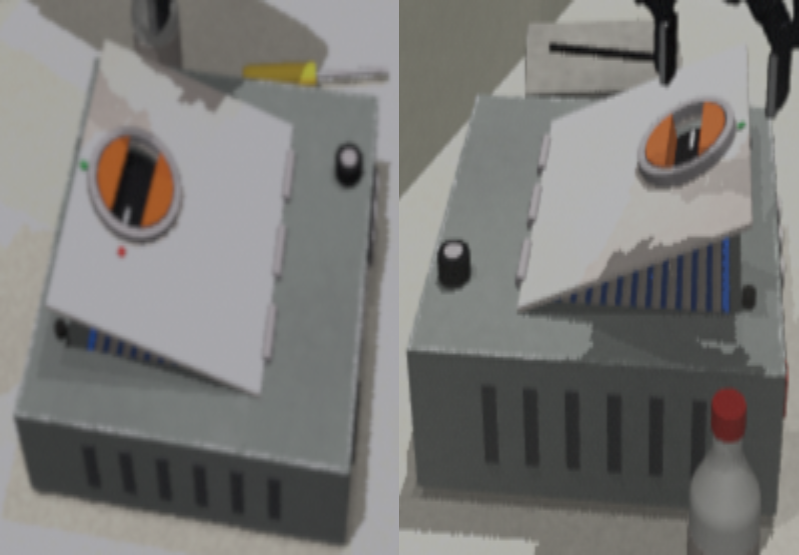

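The crop shows the unit corners: scene (208,318), (367,336), (379.5,212) and side (230.5,256), (418,265), (264.5,172). I fit the unit pose from these.

```bash
python3 - <<'E'
from h import *
from scipy.optimize import least_squares
sc,si,w=[calibration(n) for n in("scene","side","wrist")]
o=[(sc,(208.1,317.7),-1,-1),(sc,(366.7,336),1,-1),(sc,(379.5,212.3),1,1),(si,(230.5,256.3),1,1),(si,(418,265),-1,1),(si,(264.5,172),1,-1),(w,(199,177),-1,1)]
P=np.array([plane(c,u,.11)[:2] for c,u,_,_ in o]);U=np.array([(.16*a,.165*b) for *_,a,b in o])
R=lambda a:np.array([[np.cos(a),-np.sin(a)],[np.sin(a),np.cos(a)]])
f=lambda x:(U@R(x[0]).T+x[1:]-P).ravel()
r=least_squares(f,[.4,.63,-.05],loss="soft_l1",f_scale=.002); print(np.degrees(r.x[0]),r.x[1:],(f(r.x).reshape(-1,2)*1e3).round(1).tolist())
a,t=r.x[0],r.x[1:]
def W(x,y,z): return np.append(R(a)@[x,y]+t,z)
print("latch shut",W(-.082,0,.106),"hinge",W(.07,0,.112))
for p,n in(((265,241),"ring"),):
    x,e=tri((sc,p),(si,(369,186))); d=np.append(R(a).T@(x[:2]-t),x[2]); print(n,"unit",d.round(4),e,"ang",np.arctan2(d[2]-.112,.07-d[0]))
# hatch corners pixel -> unit plane y=±.12
for c,u,y in((sc,(250,194),.12),(sc,(223,281),-.12),(si,(401,213),.12),(si,(399,155),-.12)):
    oo,d=ray(c,u); n=np.append(R(a)@[0,1],0); p0=W(0,y,0); q=oo+d*(n@(p0-oo)/(n@d)); d2=np.append(R(a).T@(q[:2]-t),q[2]); print("hatch corner unit",d2.round(4),"ang",np.arctan2(d2[2]-.114,.07-d2[0]),"len",np.hypot(d2[2]-.114,.07-d2[0]))
for h in(.2,.25,.3,.35,.4,.45): 
    p=(.07-.21*np.cos(h),.112+.21*np.sin(h)); print(h,[project(c,W(p[0],y,p[1])).round(0).tolist() for c,y in((sc,.12),(sc,-.12),(si,.12),(si,-.12))])
# bystanders
I=cv2.imread("pics/wrist0.png")[:,:,::-1]
print("bottle cap",plane(w,(187,0),.15),tri((sc,(274,180)),(si,(390,273))),"bottle foot",plane(si,(386,348),0),"mount",plane(sc,(366,232),.128),"block",plane(sc,(240,388),.015),"sd",plane(si,(213,349),.01),plane(si,(323,340),.01))
E
```

```text
22.209476789148095 [ 0.62898923 -0.0498932 ] [[-2.0, -2.1], [0.7, -0.4], [-1.8, 4.6], [3.8, 2.7], [0.1, -1.6], [7.7, -2.4], [-3.2, 1.5]]
latch shut [ 0.55307297 -0.08088871  0.106     ] hinge [ 0.6937958  -0.02343363  0.112     ]
ring unit [-0.0724  0.      0.1659] [np.float64(2.3), np.float64(2.3)] ang 0.36150785997362983
hatch corner unit [-0.1281  0.12    0.1754] ang 0.3007672613955293 len 0.20736379239763963
hatch corner unit [-0.1266 -0.12    0.1807] ang 0.32714096936660536 len 0.20763456835968438
hatch corner unit [-0.1288  0.12    0.1806] ang 0.3234732244674434 len 0.2096752363203669
hatch corner unit [-0.1327 -0.12    0.1759] ang 0.2965184107123895 len 0.21192302624144208
0.2 [[248.0, 200.0], [221.0, 288.0], [404.0, 227.0], [400.0, 165.0]]
0.25 [[248.0, 197.0], [221.0, 286.0], [403.0, 222.0], [399.0, 160.0]]
0.3 [[249.0, 194.0], [222.0, 283.0], [402.0, 216.0], [398.0, 156.0]]
0.35 [[250.0, 191.0], [222.0, 280.0], [400.0, 211.0], [397.0, 151.0]]
0.4 [[251.0, 188.0], [224.0, 277.0], [398.0, 206.0], [395.0, 147.0]]
0.45 [[252.0, 185.0], [225.0, 275.0], [396.0, 201.0], [393.0, 142.0]]
bottle cap [0.43589034 0.13489678 0.15      ] (array([0.44951146, 0.11217105, 0.1271738 ]), [np.float64(7.3), np.float64(7.3)]) bottle foot [0.43118467 0.13840359 0.        ] mount [0.72299321 0.0772106  0.128     ] block [ 0.65146809 -0.32221302  0.015     ] sd [0.67627069 0.27614079 0.01      ] [0.52670753 0.17743668 0.01      ]
```

Emit:
play_rows --steps '[-0.0435,0.0125,0,0,0,-0.0435,0.0125,0,0,0,-0.0435,0.0125,0,0,0,-0.0435,0.0125,0,0,0,0,0,0.02,-0.14,0]'

```text
t: 0.65
position: [0.5517, -0.1789, 0.2122]
tcp_rot: [179.8, 0.1, 97.8]
wrist_force: [-0.2, -0.1, -0.7]
opening: 0.144
grasp_force: 0.0
```

```bash
python3 - <<'E'
from h import *
s=status.observe(); print(s["joints"].round(1),s["position"],s["tcp_rot"],s["opening"],s["wrist_force"])
E
```

```text
[-17.9  21.8   8.4  76.3  -0.1  64.2] [ 0.55172467 -0.1788737   0.2122222 ] [1.79842263e+02 1.34213219e-01 9.78175677e+01] 0.14438830968359434 [-0.16003362 -0.09998255 -0.68731178]
```

Emit:
play_rows --steps '[0,0,0.015,-0.14,0,0,0,0.015,-0.14,0,0,0,0.01,0,0,0,0,0.01,0,0,0,0,0.01,0,0]'

```text
t: 1.15
position: [0.5501, -0.1739, 0.1509]
tcp_rot: [180.0, 0.0, 113.9]
wrist_force: [-0.3, -0.4, 0.3]
opening: 0.003
grasp_force: 0.3
```

Emit:
play_rows --steps '[0,0,0.01,0,0,0,0,0.008,0,0,0,0,0.006,0,0,0,0,0.004,0,0,0,0,0.002,0,0]'

```text
t: 1.65
position: [0.5498, -0.174, 0.1212]
tcp_rot: [-180.0, -0.0, 114.1]
wrist_force: [-3.7, 1.1, 4.6]
opening: -0.001
grasp_force: 2.5
```

Emit:
play_rows --steps '[0,0,0.002,0,0,0,0,0.002,0,0,0,0,0.001,0,0,0,0,0,0,0,0,0,0,0,0]'

```text
t: 2.15
position: [0.5498, -0.1741, 0.1168]
tcp_rot: [-180.0, 0.0, 114.1]
wrist_force: [-5.1, 0.9, 7.9]
opening: 0.005
grasp_force: 3.5
```

Emit:
play_rows --steps '[0,0,-0.02,0,0,0,0,-0.03,-0.14,0,0,0,-0.03,-0.14,0,0,0,-0.03,-0.14,0,0,0,0,-0.14,0]'

```text
t: 2.65
position: [0.5517, -0.1745, 0.2306]
tcp_rot: [179.9, 0.4, 146.5]
wrist_force: [0.9, 0.3, -0.1]
opening: 0.001
grasp_force: 0.0
```

Emit:
play_rows --steps '[0,0,0,-0.14,0,0,0,0,-0.14,0,0,0,0,-0.14,0,0,0,0,-0.14,0,0,0,0,-0.14,0]'

```text
t: 3.15
position: [0.5502, -0.174, 0.2265]
tcp_rot: [-180.0, 0.0, -173.4]
wrist_force: [-0.2, 0.1, 0.6]
opening: -0.001
grasp_force: 0.0
```

Emit:
play_rows --steps '[0,0,0,-0.14,0,0,0,0,-0.14,0,0,0,0,0,0,0,0,0,0,0,0,0,0,0,0]'

```text
t: 3.65
position: [0.5501, -0.174, 0.2264]
tcp_rot: [-180.0, 0.0, -157.9]
wrist_force: [-0.1, -0.5, -0.2]
opening: 0.002
grasp_force: 0.0
```

```bash
python3 - <<'E'
from h import *
s=status.observe(); print(s["joints"].round(1),s["position"].round(4),s["tcp_rot"].round(1))
C={n:calibration(n) for n in("scene","side","wrist")}
R=22.2*np.pi/180
for n,c in C.items():
    I=read_camera(n); cv2.imwrite(f"pics/{n}1.png",I[:,:,::-1]); m=orange(I)
    k,l,st,ce=cv2.connectedComponentsWithStats(m)
    pts=[]
    for i in range(1,k):
        if st[i,4]>60: pts.append(plane(c,ce[i],.131)); print(n,st[i].tolist(),ce[i].round(1),pts[-1].round(4))
    if n!="wrist" or 1:
        big=np.argwhere(m>0)[:,::-1]; cx=[x for i in range(1,k) if st[i,4]>60 for x in [l==i]]
        if cx:
            mm=np.any(cx,0); Q=np.array([plane(c,p,.131)[:2] for p in np.argwhere(mm)[:,::-1]]).astype(np.float32)
            print(n,"circle",cv2.minEnclosingCircle(Q))
c=C["wrist"];print(c["T"].round(3).tolist())
I=[cv2.imread(f"pics/{n}1.png") for n in("wrist","scene","side")]
v=np.hstack([cv2.resize(I[0],(400,300)),cv2.resize(I[1][180:300,200:360],(400,300))]);v2=np.hstack([cv2.resize(I[2][120:240,280:440],(400,300)),v[:,:400]*0])
cv2.imwrite("pics/m1.png",np.vstack([v,v2]))
E
```

```text
[-17.6  21.5  10.   78.4   0.  -39.7] [ 0.5501 -0.174   0.2264] [-180.     0.  -157.9]
scene [245, 238, 13, 23, 179] [250.4 248.4] [ 0.5294 -0.0871  0.131 ]
scene [265, 241, 14, 23, 183] [272.4 252.9] [ 0.5773 -0.0741  0.131 ]
scene circle ((0.5536851286888123, -0.07881142944097519), 0.038369178771972656)
side [353, 195, 12, 16, 136] [359.  202.3] [ 0.5763 -0.0719  0.131 ]
side [380, 195, 13, 16, 135] [385.7 202.5] [ 0.5308 -0.0929  0.131 ]
side circle ((0.5533843636512756, -0.08299877494573593), 0.038671787828207016)
wrist [396, 247, 105, 37, 2516] [450.2 267. ] [ 0.5299 -0.0878  0.131 ]
wrist [388, 319, 100, 31, 2016] [435.7 332.9] [ 0.5771 -0.0738  0.131 ]
wrist circle ((0.5536506175994873, -0.08042088150978088), 0.03874972090125084)
[[-0.376, -0.879, -0.294, 0.475], [0.927, -0.357, -0.119, -0.205], [0.0, -0.317, 0.948, 0.37], [0.0, 0.0, 0.0, 1.0]]
```

View pics/m1.png

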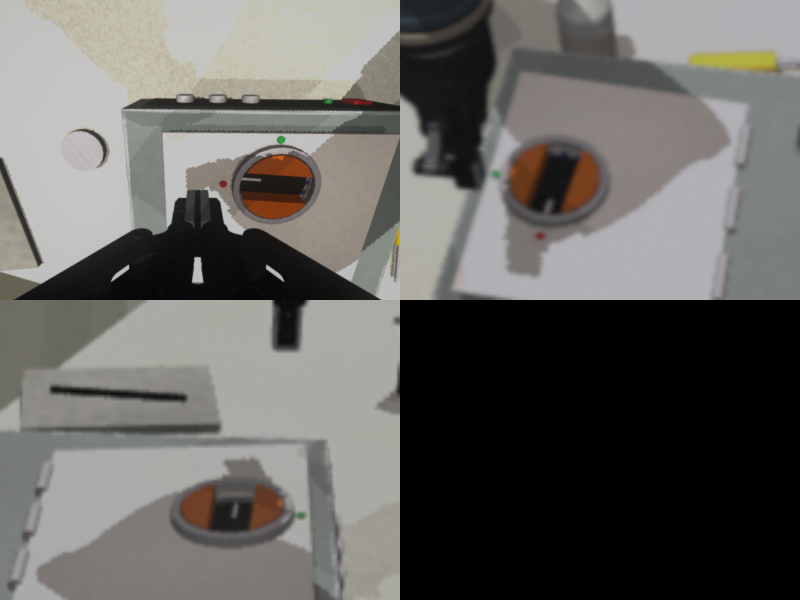

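Hatch is down to about 0.055. The wrist, scene and side views agree on the latch centre at (0.5535, -0.0805), with the slot along the unit's y, so the latch is at about 0. I move over it with the fingers 30 mm apart.

Emit:
play_rows --steps '[-0.0095,0.0215,0,0,0.03,-0.0095,0.0215,0,0,0.03,-0.0095,0.0215,0.02,0,0.03,-0.0095,0.021,0.02,0,0.03,0,0,0.02,0,0.03]'

```text
t: 4.3
position: [0.5528, -0.0782, 0.1658]
tcp_rot: [180.0, 0.0, -157.6]
wrist_force: [-0.1, -0.5, 0.3]
opening: 0.35
grasp_force: 0.0
```

Emit:
play_rows --steps '[0,0,0.01,0,0.03,0,0,0.005,0,0.03,0,0,0.005,0,0.03,0,0,0.005,0,0.03,0,0,0,0,0.03]'

```text
t: 4.8
position: [0.5526, -0.0808, 0.1411]
tcp_rot: [180.0, -0.0, -157.7]
wrist_force: [0.3, -0.1, 0.5]
opening: 0.353
grasp_force: 0.0
```

```bash
python3 - <<'E'
from h import *
s=status.observe(); print(s["joints"].round(1),s["position"].round(4),s["tcp_rot"].round(1),s["wrist_force"].round(1))
I=[read_camera(n) for n in("scene","side","wrist")]
v=np.hstack([cv2.resize(I[0][190:310,180:340],(400,300)),cv2.resize(I[1][120:240,280:440],(400,300))])
v2=np.hstack([cv2.resize(I[2],(400,300)),v[:,:400]*0])
cv2.imwrite("pics/m2.png",np.vstack([v,v2])[:,:,::-1])
E
```

```text
[ -8.3  20.9  -3.4  65.7   0.  -30.6] [ 0.5526 -0.0808  0.1411] [ 180.    -0.  -157.7] [ 0.3 -0.1  0.5]
```

View pics/m2.png

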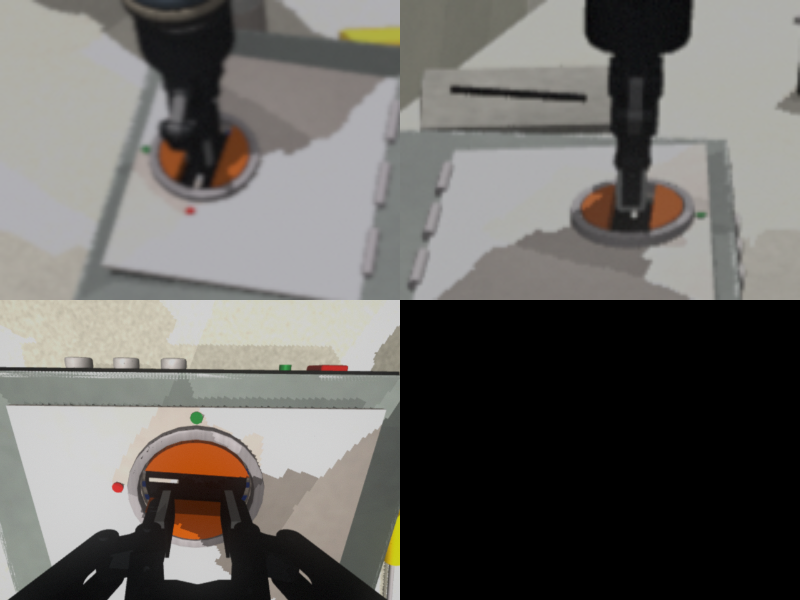

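The fingers stand in line with the slot. I descend until they touch the floor.

Emit:
play_rows --steps '[0,0,0.005,0,0.03,0,0,0.005,0,0.03,0,0,0.005,0,0.03,0,0,0.005,0,0.03,0,0,0,0,0.03]'

```text
t: 5.45
position: [0.5522, -0.0804, 0.1204]
tcp_rot: [180.0, -0.1, -157.7]
wrist_force: [0.6, -0.2, 0.0]
opening: 0.352
grasp_force: 0.0
```

Emit:
play_rows --steps '[0,0,0.004,0,0.03,0,0,0.003,0,0.03,0,0,0.003,0,0.03,0,0,0,0,0.03,0,0,0,0,0.03]'

```text
t: 5.95
position: [0.5528, -0.0805, 0.1115]
tcp_rot: [-180.0, 0.0, -157.7]
wrist_force: [-0.3, -0.0, 3.6]
opening: 0.347
grasp_force: 1.8
```

Emit:
play_rows --steps '[0,0,0.003,0,0.03,0,0,0.003,0,0.03,0,0,0.002,0,0.03,0,0,0,0,0.03,0,0,0,0,0.03]'

```text
t: 6.45
position: [0.553, -0.0805, 0.1048]
tcp_rot: [-180.0, 0.1, -157.7]
wrist_force: [-6.9, 0.9, 22.9]
opening: 0.351
grasp_force: 11.5
```

Emit:
play_rows --steps '[0,0,0,0.12,0.03,0,0,0,0.12,0.03,0,0,0,0.12,0.03,0,0,0,0.12,0.03,0,0,0,0.12,0.03]'

```text
t: 6.95
position: [0.5539, -0.0816, 0.105]
tcp_rot: [-179.9, 0.2, 167.6]
wrist_force: [-0.5, -8.6, 19.3]
opening: 0.353
grasp_force: 9.6
```

Emit:
play_rows --steps '[0,0,0,0.1,0.03,0,0,0,0.1,0.03,0,0,0,0.1,0.03,0,0,0,0.1,0.03,0,0,0,0.1,0.03]'

```text
t: 7.45
position: [0.5541, -0.0823, 0.1051]
tcp_rot: [-180.0, 0.3, 139.0]
wrist_force: [-1.6, -12.2, 19.5]
opening: 0.35
grasp_force: 9.5
```

Emit:
play_rows --steps '[0,0,0,0.1,0.03,0,0,0,0.1,0.03,0,0,0,0.1,0.03,0,0,0,0.1,0.03,0,0,0,0.1,0.03]'

```text
t: 7.95
position: [0.554, -0.0819, 0.1051]
tcp_rot: [179.9, 0.2, 110.3]
wrist_force: [-0.3, -4.2, 19.8]
opening: 0.35
grasp_force: 9.9
```

```bash
python3 - <<'E'
from h import *
s=status.observe(); print(s["joints"].round(1),s["position"].round(4),s["tcp_rot"].round(1),s["wrist_force"].round(1),s["moment"].round(2))
E
```

```text
[-8.3 22.1 -7.1 60.6 -0.1 61.3] [ 0.554  -0.0819  0.1051] [179.9   0.2 110.3] [-0.3 -4.2 19.8] [-0.94  0.25  0.21]
```

Free so far, no stop torque. On towards the stop in small steps.

Emit:
play_rows --steps '[0,0,0,0.04,0.03,0,0,0,0.04,0.03,0,0,0,0.03,0.03,0,0,0,0,0.03,0,0,0,0,0.03]'

```text
t: 8.45
position: [0.5541, -0.0811, 0.105]
tcp_rot: [179.8, 0.1, 104.3]
wrist_force: [-0.4, -3.1, 19.2]
opening: 0.346
grasp_force: 9.8
```

```bash
python3 - <<'E'
from h import *
s=status.observe(); print(s["joints"].round(1),s["position"].round(4),s["tcp_rot"].round(1),s["wrist_force"].round(1),s["moment"].round(2))
E
```

```text
[-8.3 22.1 -7.1 60.6 -0.  67.4] [ 0.5541 -0.0811  0.105 ] [1.798e+02 1.000e-01 1.043e+02] [-0.4 -3.1 19.2] [-0.69  0.22  0.06]
```

Emit:
play_rows --steps '[0,0,0,0.04,0.03,0,0,0,0.04,0.03,0,0,0,0.04,0.03,0,0,0,0,0.03,0,0,0,0,0.03]'

```text
t: 8.95
position: [0.5542, -0.0811, 0.1051]
tcp_rot: [179.8, 0.1, 97.4]
wrist_force: [-0.1, -3.2, 19.2]
opening: 0.35
grasp_force: 12.3
```

```bash
python3 - <<'E'
from h import *
s=status.observe(); print(s["joints"].round(1),s["position"].round(4),s["tcp_rot"].round(1),s["wrist_force"].round(1),s["moment"].round(2))
I=[read_camera(n) for n in("scene","side","wrist")]
v=np.hstack([cv2.resize(I[0][190:310,180:340],(400,300)),cv2.resize(I[1][120:240,280:440],(400,300))])
v2=np.hstack([cv2.resize(I[2],(400,300)),v[:,:400]*0])
cv2.imwrite("pics/m3.png",np.vstack([v,v2])[:,:,::-1])
E
```

```text
[-8.3 22.1 -7.1 60.6 -0.  74.3] [ 0.5542 -0.0811  0.1051] [1.798e+02 1.000e-01 9.740e+01] [-0.1 -3.2 19.2] [-0.69  0.16  0.15]
```

View pics/m3.png

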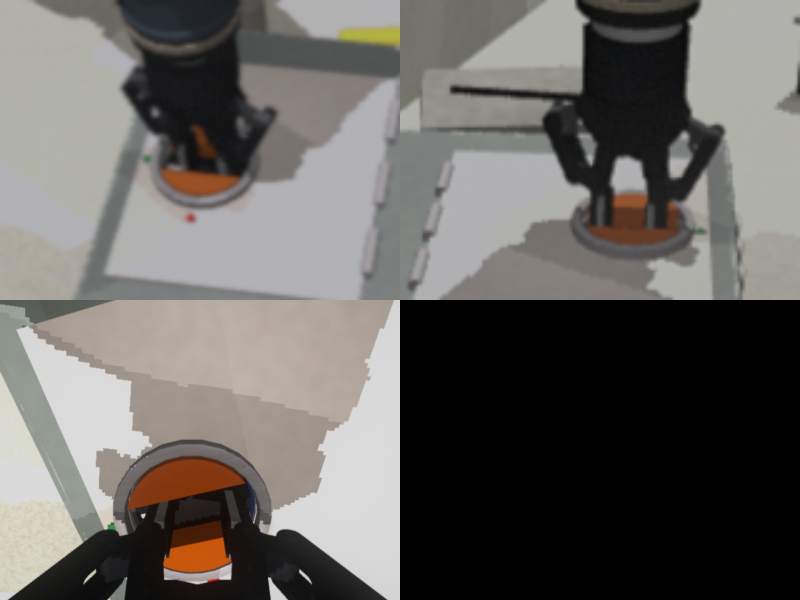

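The wrist view shows the slot about 12° anticlockwise of the finger line, so it is at about 20° in world, close to the locked direction of 22°. I turn a little further to feel the stop.

Emit:
play_rows --steps '[0,0,0,0.04,0.03,0,0,0,0.04,0.03,0,0,0,0.02,0.03,0,0,0,0,0.03,0,0,0,0,0.03]'

```text
t: 9.6
position: [0.5539, -0.0816, 0.1051]
tcp_rot: [179.8, 0.2, 91.8]
wrist_force: [-3.1, -8.2, 20.8]
opening: 0.354
grasp_force: 50.0
```

```bash
python3 - <<'E'
from h import *
s=status.observe(); print(s["joints"].round(1),s["position"].round(4),s["tcp_rot"].round(1),s["wrist_force"].round(1),s["moment"].round(2),s["grasp_force"])
E
```

```text
[-8.3 22.1 -7.1 60.7 -0.1 79.9] [ 0.5539 -0.0816  0.1051] [179.8   0.2  91.8] [-3.1 -8.2 20.8] [-1.75  0.61  2.51] 49.99537282506935
```

Stop reached (2.5 N m). I back off within the slack and withdraw.

Emit:
play_rows --steps '[0,0,0,-0.09,0.03,0,0,0,-0.09,0.03,0,0,-0.004,-0.05,0.03,0,0,-0.004,0,0.03,0,0,-0.004,0,0.03]'

```text
t: 10.1
position: [0.5528, -0.0809, 0.1153]
tcp_rot: [-180.0, 0.0, 104.8]
wrist_force: [3.0, -4.3, -3.8]
opening: 0.351
grasp_force: 2.5
```

Emit:
play_rows --steps '[0,0,-0.01,0,0.03,0,0,-0.015,0,0.03,0,0,-0.03,0,0.03,0,0,-0.03,0,0.03,0,0,-0.02,0,0.03]'

```text
t: 10.6
position: [0.5528, -0.0804, 0.2225]
tcp_rot: [179.9, 0.0, 104.8]
wrist_force: [0.4, 0.2, -0.8]
opening: 0.351
grasp_force: 0.0
```

Emit:
play_rows --steps '[-0.03,0,0,0,0.03,-0.03,0,0,0,0.03,-0.03,0,0,0,0.03,0,0,0,0,0.03,0,0,0,0,0.03]'

```text
t: 11.1
position: [0.5756, -0.1676, 0.2201]
tcp_rot: [-180.0, -0.0, 104.8]
wrist_force: [-0.6, 0.7, -0.4]
opening: 0.358
grasp_force: 0.0
```

```bash
python3 - <<'E'
from h import *
s=status.observe(); print(s["position"].round(4),s["tcp_rot"].round(1),s["wrist_force"].round(1))
C={n:calibration(n) for n in("scene","side","wrist")}; I={n:read_camera(n) for n in C}
for n,c in C.items():
    k,l,st,ce=cv2.connectedComponentsWithStats(orange(I[n]))
    p=[plane(c,ce[i],.124) for i in range(1,k) if st[i,4]>60]; print(n,[x.round(4).tolist() for x in p])
    if len(p)==2: d=p[1]-p[0]; print("across slot dir deg",np.degrees(np.arctan2(d[1],d[0])))
v=np.vstack([np.hstack([cv2.resize(I["scene"][190:310,180:340],(400,300)),cv2.resize(I["side"][140:360,220:500],(400,300))]),np.hstack([cv2.resize(I["wrist"],(400,300)),cv2.resize(I["scene"][170:410,180:420],(400,300))])])
cv2.imwrite("pics/m4.png",v[:,:,::-1])
E
```

```text
[ 0.5756 -0.1676  0.2201] [-180.    -0.   104.8] [-0.6  0.7 -0.4]
scene [[0.556, -0.0552, 0.124], [0.5691, -0.1015, 0.124]]
across slot dir deg -74.16123637474121
side [[0.5525, -0.0787, 0.124]]
wrist [[0.5398, -0.0613, 0.124], [0.5636, -0.1054, 0.124]]
across slot dir deg -61.68673874675479
```

View pics/m4.png

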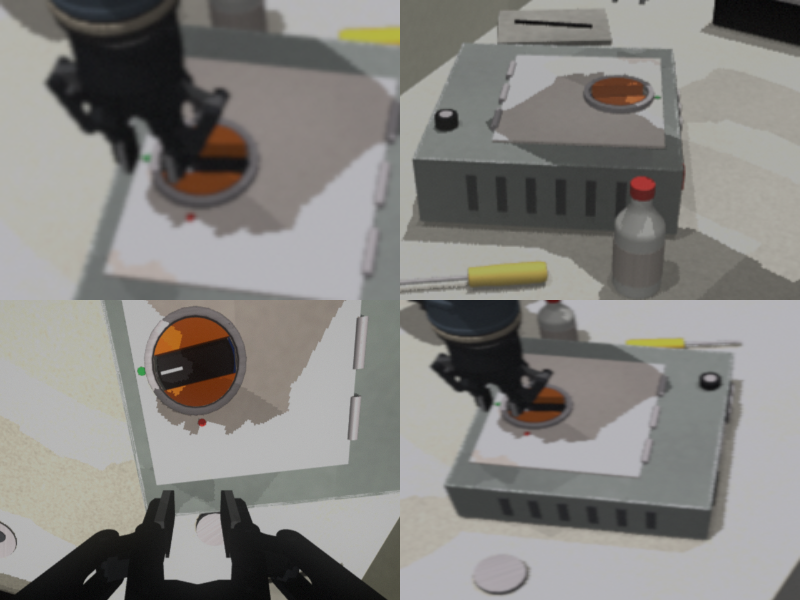

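The hatch is flat and the slot points near the green dot. I check the slot angle more exactly from the white pointer and the slot edges.

```bash
python3 - <<'E'
from h import *
c=calibration("wrist");I=read_camera("wrist"); g=cv2.cvtColor(I,cv2.COLOR_RGB2GRAY); h=cv2.cvtColor(I,cv2.COLOR_RGB2HSV)
ctr=project(c,(.5535,-.0805,.115)); print(ctr)
m=np.zeros_like(g); cv2.circle(m,tuple(int(x) for x in ctr),62,255,-1)
def direc(mask,z):
    k,l,st,ce=cv2.connectedComponentsWithStats(mask); i=1+np.argmax(st[1:,4])
    Q=np.array([plane(c,p,z)[:2] for p in np.argwhere(l==i)[:,::-1]]).astype(np.float32)
    L=cv2.fitLine(Q,cv2.DIST_L2,0,.01,.01).ravel(); return st[i,4],np.degrees(np.arctan(L[1]/L[0])),Q.mean(0)
print("pointer",direc(cv2.inRange(g,140,255)&m&cv2.inRange(h,(0,0,0),(180,70,255)),.106))
print("floor",direc(cv2.inRange(g,0,60)&m&~cv2.inRange(h,(3,150,60),(18,255,255)),.106))
# top edges of slot: long straight edges
E=cv2.Canny(g,40,120)&m
for x in cv2.HoughLinesP(E,1,np.pi/360,25,minLineLength=40,maxLineGap=6)[:,0]:
    a,b=plane(c,x[:2],.124),plane(c,x[2:],.124); print(x,np.degrees(np.arctan2(*(b-a)[1::-1])).round(1))
for n in((60,.120),(60,-.120)): pass
E2=cv2.Canny(g,30,90)
for x in cv2.HoughLinesP(E2,1,np.pi/720,60,minLineLength=120,maxLineGap=10)[:,0]:
    a,b=plane(c,x[:2],.114),plane(c,x[2:],.114); print("long",x,np.degrees(np.arctan2(*(b-a)[1::-1])).round(1))
E
```

```text
[316.5682156   99.90601432]
pointer (np.int32(158), np.float32(28.246635), array([ 0.5301156 , -0.09412754], dtype=float32))
floor (np.int32(6598), np.float32(28.116968), array([ 0.5546231 , -0.08029629], dtype=float32))
[257  85 362  58] 28.2
[273 142 375 116] 28.7
long [161   0 233 342] -68.4
long [394 329 627 305] 21.6
long [250 296 556 262] 21.9
long [396 334 579 314] 22.1
long [195   2 249 293] -68.5
long [ 24 470 155 371] 53.6
long [475 370 619 479] -23.8
long [243  89 370  57] 27.9
long [258 145 380 115] 28.2
long [477 371 620 479] -23.7
```

The latch stands at about 1.46 rad, above the 1.35 needed. The hatch is shut, nothing is touching it and the bystanders were never approached, so I hand in.

```bash
python3 -c "
from rig import ctrl
print(ctrl.hand_in())"
```

```text
the job is handed in; nothing more can be done
None
```

The job is handed in (no verdict was returned): the hatch is shut and the latch was turned to its stop, but it slipped back to about 1.46 rad (1.35 needed) as I withdrew the fingers, and I kept clear of the bystanders without re-measuring where they stand.

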